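Take the cutlery caddy off its safety hook and stand it in the drip tray

ROBOT

A 6-joint arm with a two-finger parallel gripper is mounted at the origin on a cart in front of the work surface, level with it; the furniture and walls round the work are solid. World frame = base frame: x ahead of the robot, y to its left, z up, the work surface at z = 0. Lengths are in m, angles in rad, forces in N, time in s.
With the tool pointing down it reaches from about 0.275 to 0.825 m from the base axis. Payload 5.2 kg.
Tool frame: the origin (TCP) lies on the centre line of the jaws, within the pads' length; the fingertips stand 17 mm ahead of it and the grasp point (between the pads) lies 2 mm behind it; z points along the fingers, y is the line along which they close (so a half turn about z gives the same grasp; the last joint's range is limited). The gripper opens to 93 mm and grips with 3 to 60 N. Pads are 15 mm wide; open, the fingers measure 128 mm over their backs; the gripper's body (75 mm by 188 mm) begins 65 mm behind the grasp point.
Start: joints at [-1.313, 0.259, 1.535, -0, 1.348, -0.203], TCP at [0.245, -0.493, 0.207] pointing down, gripper open.
Joint ranges: [-3.14, 3.14], [-0.91, 2.08], [0.19, 2.58], [-1.22, 4.36], [0.22, 2.71], [-3.12, 3.12]. Speed limits (rad/s): [2.57, 2.57, 3.14, 3.14, 3.14, 3.14].

INTERFACE

Orientations are given as [roll, pitch, yaw] about the fixed x, y, z axes, in that order (R = Rz(yaw) Ry(pitch) Rx(roll)).
In Python, from cell import readout, cams, order gives the robot as it stands.
- The arm moves only by the tool carry_out, never from a script. Its argument "commands" is a list of rows, each a list of 5 numbers: the shift along the world's x, y, z in mm, then the turn about the world's z in degrees, then the opening, from 0 (shut) to 1 (fully open). In form: [[tx, ty, tz, roll, gripper], ...]. A call has 1 to 10 rows; each row shifts and turns the commanded pose from where the row before left it; what a row does not reach is not made up. A row lasts 1/10 s, in which the tool goes at most 50 mm and 8.59 degrees, less where a joint would pass 70% of its speed; a pose out of reach is approached as far as the arm can. A call with a gripper value outside its range is refused whole. The fingers move at their own pace and stop on an object; "squeeze" is the grip in N (left out, the last holds). Time passes only in rows, so rows that do not move let the fingers close. It gives the time, the measured TCP pose, the force, the opening and the grip force at its end, in the units of the state.
- readout.observe(): the state, without advancing time (a new reading comes with each control period).
- cams.read_camera(name): name is "side" or "top"; returns a dict with "img" (384x512x3 uint8, red, green, blue), "camera_matrix" (3x3 intrinsics, pixels), "camera_from_world" (4x4, takes a point from world to camera coordinates). Camera axes: x right, y down, z forward; pixel columns grow to the right and rows downward; lengths in m; the calibration is good to about 2 mm. A picture is of the moment at which its call begins. There is no depth.
- order.hand_in(): hands the job in; it is judged then, once.
The state is a dict: "time_s": time; "joint_positions": joint angles; "qvel": joint speeds; "effort": joint torques, N m; "tcp_pos": TCP position; "orientation": TCP orientation; "force": force on the tool from outside, world axes, zero at the start; "moment": the same for the moment, N m; "finger_gap": finger opening in m; "grip_force": force on a finger pad.
Only numpy, scipy, OpenCV 4.12 (cv2) and the standard library are available. Lean on these libraries where they do the work, as an engineer would, in place of code of your own. Each camera call takes 0.05 s, during which the arm holds its last target. There are 200 camera calls.

TASK

The rinsed cutlery caddy is hanging by its handle on the counter hanger. Push the handle back against the hook's sprung keeper until the keeper is open, lift the handle up past the hook's lip and draw it off towards the hook's open front, feeling for it and never forcing it against the hook. Then set the caddy down gently, upright and squarely inside the brown drip tray, let go, and leave the other things where they are.

Things in the scene. Friction and masses are not known exactly. Their poses are not given: they have to be found in the camera images.
- hanger: Fixed dark steel counter hanger: base plate 136 x 100 x 12 mm, 16 mm post 88 mm behind the origin (+x), and a 12 to 16 mm wide arm, clamped in the post's collar, that ends in a safety hook. Origin on the worktop; x points from the hook back to the post, z up; the hook's nose, its front, is at -x, roughly towards the robot. Nothing of it is higher than 190 mm.
- hook_mid (a point): Point fixed to the hanger, 170 mm above its origin (same axes), where the middle of the hook's seat is nominally. The arm may be clamped with the whole hook up to 10 mm further front or back, and no reading tells which: find it by feel. Hook, in mm from its own middle: seat z 0; nose x -23.5 to -13.5; lip turned in from the nose to x +11.5, z +13.5 to +20; the hook reaches 28 below the seat.
- post_top (a point): Top of the post. On the hook a steel keeper finger, pinned 19 mm below the seat at x +18.5 of the hook, stands up behind the bar, face x about +13.5, closing the mouth at the lip. Pressed back (+x) by the bar it swings to a firm stop; 2 N starts it, 6 N reaches the stop, plus rubbing. The bar clears the lip with its middle at x >= +15.5 of the hook; the stop is at +17. Over 15 N harms it.
- caddy: Loose cutlery caddy of perforated steel, open box 70 mm (x) by 118 mm (y), 72 mm high, 0.2 to 0.4 kg, balanced about its middle, with a rigid upright handle: legs on the short ends (out to y = +-63 mm) and a straight bar between them. Origin: centre of its underside; y along the bar, z up. It hangs from the hook 40 mm above the worktop, axes parallel to the hanger's, with up to 9.5 mm play.
- bar_mid (a point): Middle of the handle bar, 135 mm above the caddy's underside, axes as the caddy. Bar 8 mm thick (x), 10 mm high (z), along y, 114 mm between the legs. Its middle lies in the hook: grasp it from above about 33 mm to either side. 58 mm free between bar and rim, the hook inside: raise the bar 22 to 28 mm to pass the lip, then draw it 80 mm to -x of the hanger before raising it more.
- drip_tray: Loose dark brown shallow tray, 131 mm (x) by 191 mm (y), 23 mm high, 0.5 kg. Origin: centre of its underside, on the worktop. Flat floor 4 mm thick, 94 mm (x) by 154 mm (y) inside; the caddy belongs in its middle, long side along the tray's long side, either way round.
- water_bottle: Big clear water bottle with a pump, fixed, about 240 mm in diameter and 0.5 m tall, at the right of the work; origin at its underside. The arm must pass round it on the robot's side.
- garlic: A garlic bulb, about 50 mm, standing on the worktop; origin at its underside. To be left alone.
- peeler: A black-handled peeler 170 mm long, 18 mm high, lying on the worktop; origin at the middle of its underside. To be left alone.
- steel_pot: A small lidded steel seasoning pot, 56 mm wide, 62 mm high; origin at its underside. To be left alone.

How it is judged:
By the outcome, as a careful person would: the job done as asked, in the order asked, and still so for the second after the job is handed in, with the robot touching nothing.
It also fails if it takes over 58 s, if anything falls off the work surface, if the arm or the gripper's body presses on something with over 40 N, if the wrist force passes 120 N, or if a joint passes its speed limit or range.

## Working session

There is one attempt and no reset: what is moved stays moved. The work goes in short steps, Python scripts to look and compute and a tool call to move; the robot and the scene stay as the last step left them, time stands still between calls to the robot, and variables do not carry over. Pictures are saved under pics/ and viewed, at most 10 in all, crops included, and the job is handed in when it is done.

Besides the shell and the picture viewer there is one more tool, called after "Call:" as a command line: name --pt "numbers of a row" for each row, then --argument value for the rest. carry_out: Moves the arm, as the interface text tells. Its arguments: {"type":"object","properties":{"commands":{"type":"array"},"squeeze":{"type":"number"}},"required":["commands"]}

```bash
mkdir -p pics
cat > h.py <<'E'
import numpy as np, cv2
from cell import readout, cams, order
def snap(n,f):
    c=cams.read_camera(n); cv2.imwrite(f'pics/{f}.png',c['img'][:,:,::-1]); np.savez(f'{n}.npz',K=c['camera_matrix'],T=c['camera_from_world'])
def cal(n): d=np.load(f'{n}.npz'); return d['K'],d['T']
def proj(n,P):
    K,T=cal(n); p=(T[:3,:3]@np.atleast_2d(P).T).T+T[:3,3]; q=(K@p.T).T; return q[:,:2]/q[:,2:]
def onz(n,uv,z):
    K,T=cal(n); R=T[:3,:3]; o=-R.T@T[:3,3]; d=R.T@np.linalg.solve(K,[uv[0],uv[1],1]); return o+d*(z-o[2])/d[2]
E
python3 - <<'E'
from h import *
snap('top','t0');snap('side','s0')
for n in('top','side'):
    K,T=cal(n);print(n,-T[:3,:3].T@T[:3,3],T[:3,:3].round(2).tolist(),K[0,0])
print(readout.observe())
E
```

```text
top [0.43675113 0.03510191 1.16688632] [[-0.01, -1.0, -0.01], [-1.0, 0.01, -0.09], [0.09, 0.01, -1.0]] 421.06858298696187
side [-0.3103059   0.24172129  0.83044946] [[-0.24, -0.97, -0.02], [-0.61, 0.17, -0.78], [0.76, -0.17, -0.63]] 467.55216165356995
{'time_s': 0.1, 'joint_positions': array([-1.31279828e+00,  2.59219331e-01,  1.53596409e+00,  1.93822466e-06,
        1.34797129e+00, -2.02781161e-01]), 'qvel': array([ 0.00117385,  0.00050183, -0.00213857, -0.00082541,  0.00158524,
       -0.00058634]), 'effort': array([ 2.33906547e-03, -4.38208830e+01, -2.84644049e+01,  7.21573737e-02,
        3.62629839e-02, -3.37468634e-05]), 'tcp_pos': array([ 0.24445711, -0.49213327,  0.20613201]), 'orientation': array([-3.14006298e+00, -3.16439896e-04,  4.60778536e-01]), 'force': array([ 0.35309713, -0.40262721,  0.27145739]), 'moment': array([-0.00030625,  0.03315114, -0.00833644]), 'grip_force': 0.0, 'finger_gap': 0.09267249219555447}
```

View pics/t0.png

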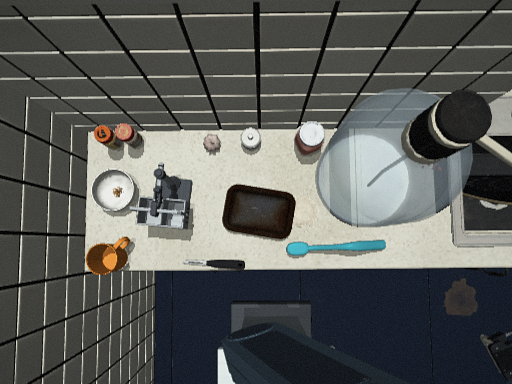

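View pics/s0.png

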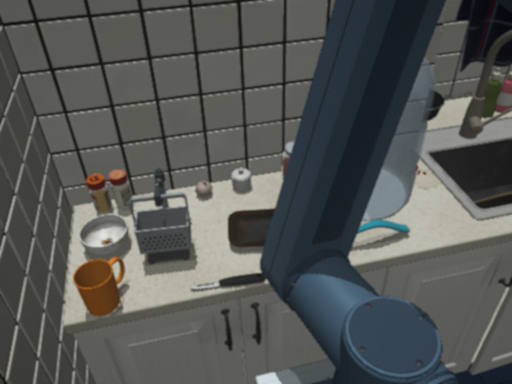

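The top view shows the caddy and hanger around (165,205), the tray at (259,211), the peeler at (215,264), and the bottle at the right (about 365,180). Next I'll zoom in on the caddy and tray.

Run:
```python
import cv2,numpy as np
t=cv2.imread('pics/t0.png')[150:245,125:205];s=cv2.imread('pics/s0.png')[160:275,120:205]
a=cv2.resize(t,(480,570),interpolation=cv2.INTER_CUBIC)
cv2.imwrite('pics/c0.png',cv2.resize(t,None,fx=6,fy=6,interpolation=cv2.INTER_CUBIC))
b=cv2.resize(s,None,fx=5,fy=5,interpolation=cv2.INTER_CUBIC)
m=np.zeros((580,800,3),np.uint8);a=cv2.resize(t,None,fx=4.5,fy=4.5,interpolation=cv2.INTER_CUBIC)
m[:a.shape[0],:a.shape[1]]=a;m[:b.shape[0],370:370+b.shape[1]]=b
cv2.imwrite('pics/c1.png',m)
```

```text
(no output)
```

View pics/c1.png

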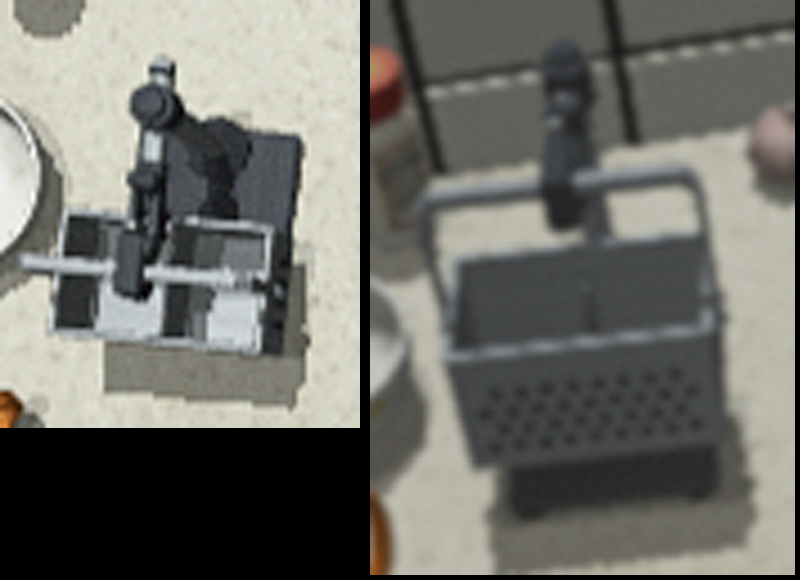

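The crops show the bar crossing the hook, running from (129,208) to (186,213) in the top view, with the rim corners clear in both views. I'll fit the caddy and tray poses to these.

```bash
cat > fit.py <<'E'
from h import *
from scipy.optimize import least_squares
def t(x,y): return (125+x/4.5,150+y/4.5)
def s(x,y): return (120+(x-370)/5,160+y/5)
L=[('top',(.035,.059,.072),t(65,213)),('top',(.035,-.059,.072),t(274,224)),('top',(-.035,-.059,.072),t(264,352)),('top',(-.035,.059,.072),t(52,331)),
('top',(0,.063,.14),t(20,261)),('top',(0,-.03,.14),t(205,273)),
('side',(-.035,.059,.072),s(447,357)),('side',(-.035,-.059,.072),s(716,325)),('side',(.035,.059,.072),s(455,262)),('side',(.035,-.059,.072),s(706,237)),('side',(-.035,.059,0),s(478,467)),('side',(-.035,-.059,0),s(720,440)),
('side',(0,.061,.135),s(422,200)),('side',(0,-.061,.135),s(700,180))]
def w(p,q): c,S=np.cos(p[3]),np.sin(p[3]); return np.array([p[0]+c*q[0]-S*q[1],p[1]+S*q[0]+c*q[1],p[2]+q[2]])
f=lambda p:np.concatenate([proj(n,w(p,q))[0]-u for n,q,u in L])
for fix in (0,1):
    g=(lambda p:f(p)) if not fix else (lambda p:f([p[0],p[1],.04,p[2]]))
    r=least_squares(g,[.4,.25,.04,0] if not fix else [.4,.25,0],loss='soft_l1'); print(r.x.round(4))
print(g(r.x).reshape(-1,2).round(1).tolist())
p=[r.x[0],r.x[1],.04,r.x[2]]; print('bar',w(p,(0,0,.135)))
for q in((0,.06),(0,0),(0,-.06)):pass
print('posttop',onz('top',t(158,103),.185),onz('side',s(566,55),.185), 'predicted post',w(p,(.088,0,0)))
im=cv2.imread('pics/t0.png');hsv=cv2.cvtColor(im,cv2.COLOR_BGR2HSV)
m=np.zeros(im.shape[:2],np.uint8); sub=im[170:250,212:305]; m[170:250,212:305]=(sub.max(2)<95)*255
c=max(cv2.findContours(m,0,2)[0],key=cv2.contourArea)
W=np.array([onz('top',a[0],.02)[:2] for a in c]); rr=cv2.minAreaRect((W*1000).astype(np.float32)); print('tray',rr)
for n,u,z in [('garlic',(212,142),.02),('pot',(251,139),.03),('peelA',(185,263),.01),('peelB',(244,265),.01),('bowl',(113,190),.03),('mug',(108,257),.04),('bottle',(365,180),0)]: print(n,onz('top',u,z).round(3))
E
python3 fit.py
```

```text
[ 0.5136  0.2854  0.0375 -0.0909]
[ 0.5126  0.2851 -0.0904]
[[0.7, -0.7], [0.7, 0.6], [0.2, -0.1], [0.6, 0.7], [-0.9, 0.2], [-2.8, 0.7], [-0.2, 0.2], [-0.5, 0.3], [-0.1, -1.5], [0.6, -2.3], [-0.5, 0.6], [2.3, -0.3], [-0.6, -0.1], [-0.2, -2.3]]
bar [0.51257524 0.28506699 0.175     ]
posttop [0.600712   0.27320554 0.185     ] [0.59416445 0.2747602  0.185     ] predicted post [0.60021571 0.27712048 0.04      ]
tray ((519.3555908203125, 43.18473815917969), (190.71295166015625, 130.9031219482422), 80.04596710205078)
garlic [0.713 0.17  0.02 ]
pot [0.718 0.062 0.03 ]
peelA [0.381 0.245 0.01 ]
peelB [0.374 0.084 0.01 ]
bowl [0.581 0.439 0.03 ]
mug [0.4   0.445 0.04 ]
bottle [ 0.606 -0.255  0.   ]
```

Call:
carry_out --pt "2.5 29 9 3 1" --pt "2.5 29 9 3 1" --pt "2.5 29 9 3 1" --pt "2.5 29 9 3 1" --pt "2.5 29 9 3 1" --pt "2.5 29 9 3 1" --pt "2.5 29 9 3 1" --pt "2.5 29 9 3 1" --pt "2.5 29 9 3 1" --pt "2.5 29 9 3 1" --squeeze 5

```text
time_s: 1.1
tcp_pos: [0.2693, -0.2012, 0.2969]
orientation: [-3.141, -0.0, 0.986]
force: [-0.4, -0.9, 0.1]
finger_gap: 0.093
grip_force: 0.0
```

Call:
carry_out --pt "11 25 0 2.84 1" --pt "11 25 0 2.84 1" --pt "11 25 0 2.84 1" --pt "11 25 0 2.84 1" --pt "11 25 0 2.84 1" --pt "11 25 0 2.84 1" --pt "11 25 0 2.84 1" --pt "11 25 0 2.84 1" --pt "11 25 0 2.84 1" --pt "11 25 0 2.84 1"

```text
time_s: 2.1
tcp_pos: [0.3796, 0.0486, 0.2966]
orientation: [-3.141, 0.0, 1.482]
force: [0.0, 0.3, -0.2]
finger_gap: 0.0932
grip_force: 0.0
```

Call:
carry_out --pt "15 24 0 0 1" --pt "15 24 0 0 1" --pt "15 24 0 0 1" --pt "15 24 0 0 1" --pt "15 24 0 0 1" --pt "15 24 0 0 1" --pt "15 24 0 0 1" --pt "15 24 0 0 1" --pt "0 0 0 0 1"

```text
time_s: 3.0
tcp_pos: [0.5004, 0.2416, 0.2955]
orientation: [-3.14, -0.0, 1.482]
force: [0.1, 0.3, -0.1]
finger_gap: 0.0929
grip_force: 0.0
```

Call:
carry_out --pt "5 5 -15 0 1" --pt "4 5.5 -15 0 1" --pt "0 0 -20 0 1" --pt "0 0 -20 0 1" --pt "0 0 -15 0 1" --pt "0 0 -15 0 1" --pt "0 0 -12 0 0.6" --pt "0 0 -10 0 0.4" --pt "0 0 0 0 0.35" --pt "0 0 0 0 0.35"

```text
time_s: 4.0
tcp_pos: [0.5087, 0.2498, 0.1751]
orientation: [3.141, -0.0, 1.48]
force: [0.2, -0.3, -0.3]
finger_gap: 0.0657
grip_force: 0.0
```

Run:
```python
from h import *
snap('top','t1');snap('side','s1')
t=cv2.imread('pics/t1.png')[150:245,125:205];s=cv2.imread('pics/s1.png')[140:255,110:205]
m=np.zeros((580,800,3),np.uint8)
a=cv2.resize(t,None,fx=4,fy=4,interpolation=2);m[:a.shape[0],:a.shape[1]]=a
b=cv2.resize(s,None,fx=5,fy=5,interpolation=2)[:580,:475];m[:b.shape[0],325:]=b
cv2.imwrite('pics/c2.png',m)
o=readout.observe();print(o['tcp_pos'],o['force'],o['moment'],o['finger_gap'],o['time_s'])
```

```text
[0.50908897 0.24999787 0.17566132] [-0.23122636  0.09133121 -0.75783494] [-0.05029021 -0.05373996  0.06543977] 0.05728715871320652 4.1
```

View pics/c2.png

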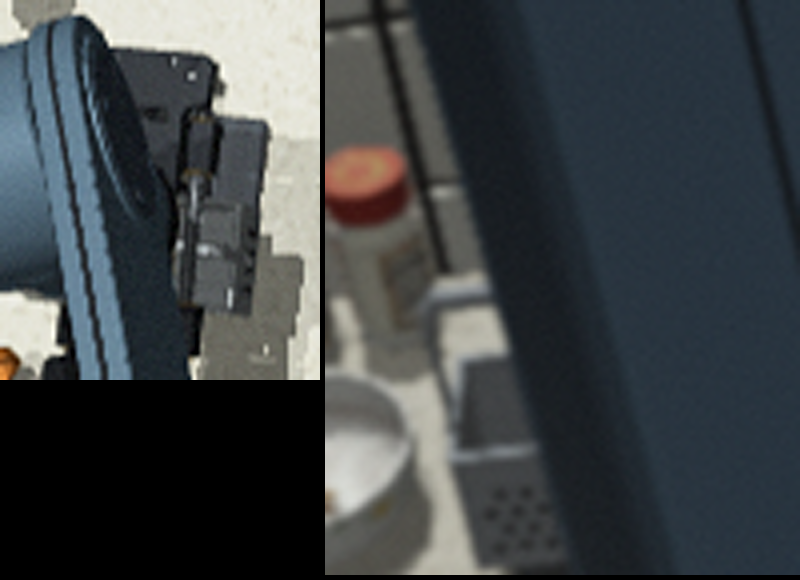

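The arm hides the bar in both views: the top crop shows only part of the right rim, and the side crop only the left leg. I'll go on by feel and close gently.

Call:
carry_out --pt "0 2 -2 0 0.3" --pt "0 0 0 0 0.2" --pt "0 0 0 0 0.2" --pt "0 0 0 0 0.15" --pt "0 0 0 0 0.1" --pt "0 0 0 0 0.1" --squeeze 4

```text
time_s: 4.7
tcp_pos: [0.5086, 0.2519, 0.1729]
orientation: [3.142, 0.0, 1.48]
force: [-0.6, 0.9, -0.3]
finger_gap: 0.0111
grip_force: 0.0
```

Call:
carry_out --pt "0 0 0 0 0.05" --pt "0 0 0 0 0.05" --pt "0 0 0 0 0.05" --pt "0 0 0 0 0.05"

```text
time_s: 5.1
tcp_pos: [0.5086, 0.2519, 0.1729]
orientation: [3.142, 0.0, 1.48]
force: [-0.1, -0.0, -0.5]
finger_gap: 0.0045
grip_force: 0.0
```

The gap is 4.5 mm with no grip force, so the bar is not between the pads. I'll check with an overlay.

Run:
```python
from h import *
snap('top','t2')
o=readout.observe();print(o['tcp_pos'],o['orientation'],o['force'],o['moment'],o['finger_gap'])
im=cv2.imread('pics/t2.png');x0,y0,f=100,140,7
c=cv2.resize(im[y0:y0+85,x0:x0+110],None,fx=f,fy=f,interpolation=cv2.INTER_CUBIC)
R=np.array([[np.cos(-.0904),-np.sin(-.0904)],[np.sin(-.0904),np.cos(-.0904)]])
def w(q):return np.r_[R@np.array(q[:2])+[.5126,.2851],q[2]]
def l(a,b,col):
    p=((proj('top',[a,b])-[x0,y0]+.5)*f).astype(int);cv2.line(c,tuple(map(int,p[0])),tuple(map(int,p[1])),col,1)
l(w((0,.06,.18)),w((0,-.06,.18)),(0,0,255))
t=o['tcp_pos'];d=np.r_[R@[1,0],0]
l(t-d*.064,t+d*.064,(0,255,0)); 
b=t+[0,0,.067]; l(b-d*.094,b+d*.094,(255,255,0))
for s in(1,-1):l(w((.035*s,.059,.112)),w((.035*s,-.059,.112)),(255,0,255))
cv2.imwrite('pics/c3.png',c)
```

```text
[0.50860392 0.25186828 0.17286316] [ 3.14157994e+00 -3.91930593e-05  1.48008797e+00] [ 0.75916707 -0.24756147  0.14970904] [ 0.00189588 -0.07582006  0.04539815] 0.004814926956618495
```

View pics/c3.png

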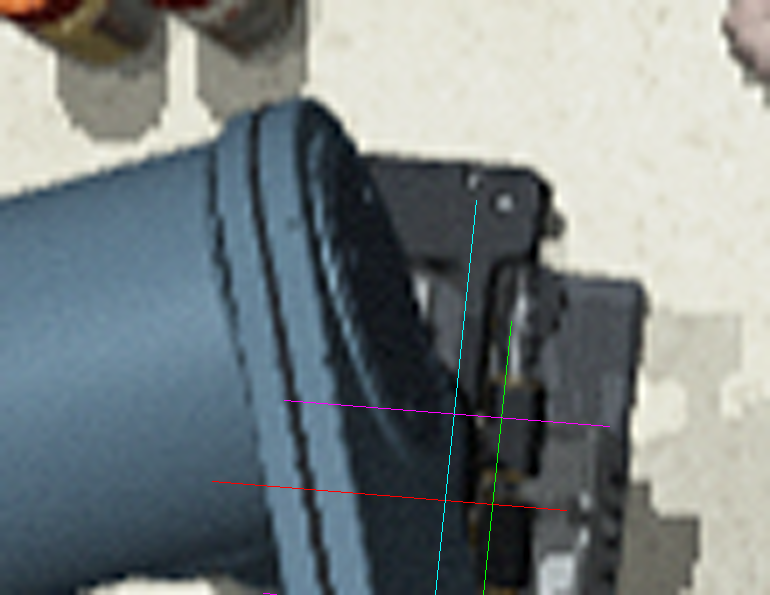

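Call:
carry_out --pt "0 0 0 0 0" --pt "0 0 0 0 0" --pt "0 0 0 0 0" --pt "0 0 0 0 0"

```text
time_s: 5.55
tcp_pos: [0.5086, 0.2519, 0.1728]
orientation: [3.142, 0.0, 1.48]
force: [0.9, -0.8, -0.2]
finger_gap: 0.0006
grip_force: 0.0
```

Run:
```python
from h import *
o=readout.observe();print(o['tcp_pos'],o['force'],o['moment'],o['finger_gap'],o['grip_force'])
t0=cv2.imread('pics/t0.png')[140:250,100:215];t2=cv2.imread('pics/t2.png')[140:250,100:215]
m=np.hstack([cv2.resize(a[45:110,60:100],None,fx=9,fy=9,interpolation=cv2.INTER_CUBIC) for a in(t0,t2)])
print(m.shape);cv2.imwrite('pics/c4.png',m)
```

```text
[0.50858023 0.25188727 0.17284935] [ 0.89270403 -0.79681503 -0.23373124] [-0.03419962 -0.12544348  0.00202822] 0.0005592062489883823 0.0
(585, 720, 3)
```

View pics/c4.png

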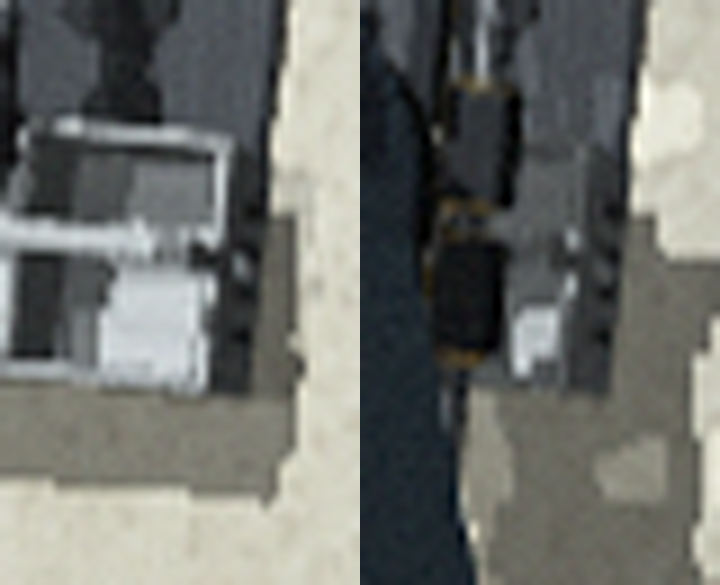

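Run:
```python
from h import *
for z in(.156,.173,.19,.21,.24,.27): print(z,proj('top',[.5086,.2519,z]).round(1),proj('side',[.5086,.2519,z]).round(1))
print(onz('top',(171.5,209.4),.24),onz('top',(171.5,209.4),.18),onz('top',(176.7,211.7),.18))
c=cams.read_camera('side')['img'][:,:,::-1]; cv2.imwrite('pics/s3.png',c[100:300,80:340].repeat(3,0).repeat(3,1))
```

```text
0.156 [[171.4 212.6]] [[174.4 201.9]]
0.173 [[169.8 212.1]] [[173.4 196.1]]
0.19 [[168.2 211.6]] [[172.3 190.1]]
0.21 [[166.3 210.9]] [[171.  182.9]]
0.24 [[163.2 210. ]] [[169.  171.8]]
0.27 [[160.  208.9]] [[167.  160.3]]
[0.50966213 0.23362963 0.24      ] [0.51438187 0.2464809  0.18      ] [0.50883856 0.2341756  0.18      ]
```

View pics/s3.png

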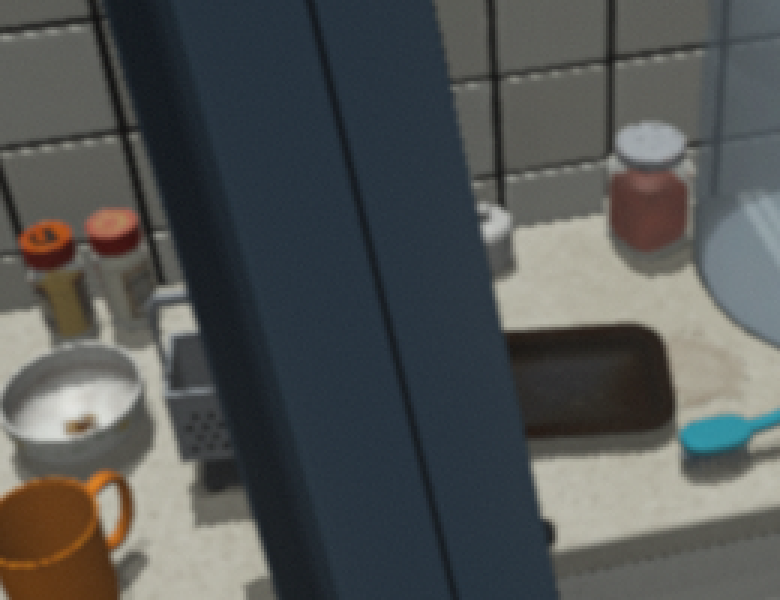

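The side view shows the handle still in place, at about (138,199), and the bowl, mug and tray untouched. I'll probe downwards gently to find the bar's top.

Call:
carry_out --pt "0 0 -1 0 0" --pt "0 0 -1 0 0" --pt "0 0 -1 0 0" --pt "0 0 0 0 0"

```text
time_s: 6.0
tcp_pos: [0.5084, 0.2518, 0.1696]
orientation: [-3.141, 0.0, 1.48]
force: [0.7, -0.0, -0.1]
finger_gap: 0.001
grip_force: 0.0
```

Call:
carry_out --pt "0 0 -1 0 0" --pt "0 0 -1 0 0" --pt "0 0 -1 0 0" --pt "0 0 0 0 0"

```text
time_s: 6.4
tcp_pos: [0.5086, 0.2517, 0.1669]
orientation: [3.141, 0.0, 1.48]
force: [-0.8, -1.2, 3.2]
finger_gap: 0.0002
grip_force: 1.3
```

Run:
```python
from h import *
for i in range(4):
    o=readout.observe();print(o['tcp_pos'].round(4),o['force'].round(1),o['moment'].round(3),o['finger_gap'].round(4),o['grip_force'])
    cams.read_camera('top')
```

```text
Traceback (most recent call last):
AttributeError: 'float' object has no attribute 'round'
```

Call:
carry_out --pt "0 0 0 0 0" --pt "0 0 -0.5 0 0" --pt "0 0 -0.5 0 0" --pt "0 0 0 0 0"

```text
time_s: 6.8
tcp_pos: [0.5086, 0.2516, 0.1659]
orientation: [3.142, 0.0, 1.48]
force: [0.4, -3.0, 3.7]
finger_gap: 0.0006
grip_force: 1.9
```

Run:
```python
from h import *
for i in range(3):
    o=readout.observe();print(o['tcp_pos'].round(4),o['force'].round(1),o['moment'].round(3),o['finger_gap'],o['grip_force'])
    cams.read_camera('top')
```

```text
[0.5086 0.2516 0.1659] [ 0.4 -3.   3.7] [-0.554 -0.028 -0.014] 0.0005627790787691254 1.8771848437972949
[0.5086 0.2516 0.1659] [ 0.  -2.9  3.6] [-0.58  -0.082 -0.011] 0.0006862751686631827 1.9492268229805632
[0.5087 0.2516 0.1659] [ 0.1 -3.8  3.9] [-0.593 -0.064 -0.044] 0.0004561622835168942 1.957801566022681
```

Run:
```python
from h import *
snap('top','t4')
A=[cv2.imread(f'pics/{n}.png')[183:238,155:192] for n in('t0','t1','t2','t4')]
m=np.hstack([cv2.resize(np.clip(a.astype(float)*1.5,0,255).astype(np.uint8),None,fx=5.4,fy=10,interpolation=cv2.INTER_CUBIC) for a in A])
print(m.shape);cv2.imwrite('pics/c5.png',m)
```

```text
(550, 800, 3)
```

View pics/c5.png

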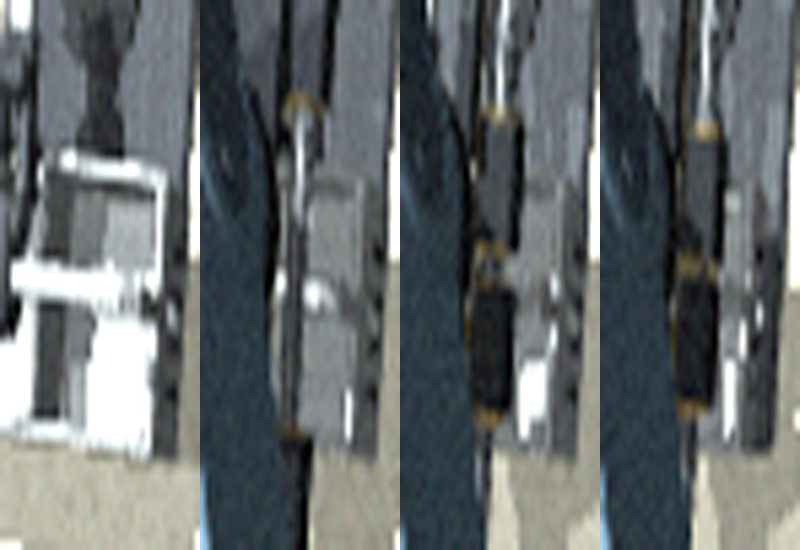

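Panel 4 shows the caddy's right side shifted or tilted: the leg moved from col 183 to col 182, near row 215. So the tips are pressing on the handle. I'll back off and check numerically.

Call:
carry_out --pt "0 0 3 0 0" --pt "0 0 4 0 0" --pt "0 0 4 0 0" --pt "0 0 0 0 0"

```text
time_s: 7.4
tcp_pos: [0.5089, 0.2523, 0.1775]
orientation: [3.141, -0.001, 1.48]
force: [-0.1, -0.1, 0.5]
finger_gap: 0.0005
grip_force: 0.0
```

Run:
```python
from h import *
snap('top','t5')
o=readout.observe();print(o['tcp_pos'].round(4),o['force'].round(1),o['moment'].round(3),o['finger_gap'])
for n in('t0','t1','t2','t4','t5'):
    g=cv2.imread(f'pics/{n}.png').mean(2)
    print(n)
    for c in(176,178,180,182,184): print(c,g[196:232,c].astype(int).tolist())
```

```text
[0.5088 0.2522 0.1772] [ 0.   0.1 -0.3] [-0.036 -0.045 -0.023] 0.00039225690082428
t0
176 [36, 35, 28, 153, 163, 43, 63, 105, 119, 118, 114, 112, 116, 120, 163, 204, 208, 167, 145, 174, 192, 209, 207, 203, 203, 200, 203, 210, 212, 183, 179, 164, 111, 124, 119, 125]
178 [86, 78, 75, 165, 172, 65, 55, 97, 122, 123, 120, 113, 115, 117, 129, 138, 129, 119, 137, 172, 193, 209, 208, 208, 204, 200, 206, 209, 211, 212, 198, 148, 98, 104, 120, 124]
180 [80, 83, 81, 151, 161, 77, 47, 97, 119, 122, 113, 115, 116, 114, 162, 172, 133, 118, 121, 159, 195, 209, 202, 211, 206, 202, 203, 209, 211, 212, 192, 154, 127, 103, 118, 122]
182 [82, 82, 79, 104, 142, 116, 60, 99, 121, 121, 118, 117, 117, 111, 177, 170, 59, 39, 56, 126, 169, 173, 158, 139, 124, 127, 175, 208, 201, 205, 204, 180, 116, 96, 118, 122]
184 [83, 87, 81, 94, 141, 160, 175, 204, 211, 208, 205, 195, 177, 171, 163, 138, 82, 42, 48, 47, 64, 66, 59, 52, 47, 47, 50, 47, 45, 53, 45, 44, 61, 111, 128, 124]
t1
176 [38, 36, 31, 64, 79, 57, 73, 94, 94, 92, 92, 91, 89, 94, 84, 149, 190, 145, 81, 84, 90, 91, 91, 92, 88, 92, 91, 93, 92, 85, 72, 81
[... 2250 characters left out ...]
 87, 88, 90, 93, 87, 89, 84, 81, 88, 84, 87, 84, 86, 82, 97, 99, 104, 107]
178 [92, 94, 95, 90, 77, 57, 71, 88, 88, 93, 86, 87, 89, 93, 81, 72, 72, 70, 78, 86, 91, 86, 88, 141, 183, 181, 183, 186, 188, 190, 146, 72, 87, 96, 99, 103]
180 [77, 81, 76, 78, 83, 72, 104, 119, 91, 90, 87, 89, 86, 88, 88, 86, 81, 85, 84, 83, 89, 91, 87, 144, 189, 182, 177, 184, 186, 193, 144, 79, 84, 92, 98, 104]
182 [92, 94, 89, 84, 79, 72, 80, 93, 87, 93, 91, 88, 88, 89, 95, 82, 60, 53, 53, 68, 87, 88, 88, 93, 117, 129, 118, 107, 101, 100, 95, 90, 90, 96, 102, 102]
184 [76, 77, 77, 73, 74, 74, 73, 80, 78, 82, 85, 99, 96, 97, 91, 94, 81, 59, 53, 58, 66, 71, 64, 56, 58, 55, 56, 52, 54, 55, 56, 52, 63, 93, 110, 102]
```

Call:
carry_out --pt "0 0 10 0 0.5" --pt "0 0 10 0 0.6" --pt "0 0 0 0 0.6" --pt "0 0 0 0 0.6" --pt "0 0 0 0 0.6" --pt "0 0 -10 0 0.6" --pt "0 0 -10 0 0.6" --pt "0 0 -5 0 0.6" --pt "0 0 -5 0 0.6" --pt "0 0 -3 0 0.6"

```text
time_s: 8.45
tcp_pos: [0.5083, 0.2518, 0.163]
orientation: [-3.141, 0.0, 1.48]
force: [0.8, -0.4, -0.2]
finger_gap: 0.0556
grip_force: 0.0
```

Call:
carry_out --pt "0 0 -3 0 0.6" --pt "0 0 -3 0 0.6" --pt "0 0 -3 0 0.6" --pt "0 0 -2 0 0.6" --pt "0 0 0 0 0.6"

```text
time_s: 8.95
tcp_pos: [0.5084, 0.2518, 0.1526]
orientation: [-3.141, 0.0, 1.48]
force: [0.0, 0.6, -0.1]
finger_gap: 0.0559
grip_force: 0.0
```

Open, the fingers pass lower without contact, so I'll close here.

Call:
carry_out --pt "0 0 0 0 0.3" --pt "0 0 0 0 0.2" --pt "0 0 0 0 0.1" --pt "0 0 0 0 0" --pt "0 0 0 0 0" --pt "0 0 0 0 0" --pt "0 0 0 0 0" --pt "0 0 0 0 0"

```text
time_s: 9.75
tcp_pos: [0.509, 0.2519, 0.1531]
orientation: [3.141, -0.0, 1.48]
force: [0.7, 0.6, 0.1]
finger_gap: 0.008
grip_force: 4.0
```

The bar is held now (8 mm gap). It sits lower on the pads than my height estimate said, so I'll regrip about 8 mm deeper to centre it and then squeeze firmly.

Call:
carry_out --pt "0 0 0 0 0.2" --pt "0 0 -2 0 0.2" --pt "0 0 -3 0 0.2" --pt "0 0 -3 0 0.2" --pt "0 0 0 0 0.05" --pt "0 0 0 0 0" --pt "0 0 0 0 0" --pt "0 0 0 0 0"

```text
time_s: 10.55
tcp_pos: [0.5088, 0.2519, 0.1449]
orientation: [3.141, -0.0, 1.48]
force: [1.7, -0.2, -0.6]
finger_gap: 0.0081
grip_force: 4.0
```

Call:
carry_out --pt "0 0 0 0 0" --pt "0 0 0 0 0" --pt "0 0 0 0 0" --squeeze 50

```text
time_s: 10.85
tcp_pos: [0.5085, 0.2518, 0.1448]
orientation: [-3.141, 0.0, 1.48]
force: [0.4, 0.2, -2.6]
finger_gap: 0.0076
grip_force: 49.9
```

```bash
cat > o.py <<'E'
from h import *
o=readout.observe();print(o['time_s'],o['tcp_pos'].round(4),o['force'].round(1),o['moment'].round(2),o['finger_gap'],o['grip_force'])
E
python3 o.py
```

```text
10.85 [0.5085 0.2518 0.1448] [ 0.4  0.2 -2.6] [-0.12 -0.21 -0.01] 0.007585752540369055 49.89501357078552
```

Call:
carry_out --pt "0 0 1 0 0" --pt "0 0 1 0 0" --pt "0 0 0 0 0" --pt "0 0 0 0 0"

```text
time_s: 11.25
tcp_pos: [0.5085, 0.2518, 0.1468]
orientation: [-3.141, 0.0, 1.48]
force: [1.2, -0.2, -2.2]
finger_gap: 0.0069
grip_force: 49.9
```

```bash
python3 o.py
```

```text
11.25 [0.5085 0.2518 0.1468] [ 1.2 -0.2 -2.2] [-0.21 -0.23 -0.01] 0.00694961753363703 49.889593720436096
```

Call:
carry_out --pt "2 -0.2 0 0 0" --pt "2 -0.2 0 0 0" --pt "0 0 0 0 0"

```text
time_s: 11.55
tcp_pos: [0.5128, 0.2515, 0.1468]
orientation: [-3.141, -0.0, 1.48]
force: [0.4, -0.4, -3.4]
finger_gap: 0.0075
grip_force: 49.9
```

Call:
carry_out --pt "1 -0.1 0 0 0" --pt "1 -0.1 0 0 0" --pt "0 0 0 0 0"

```text
time_s: 11.85
tcp_pos: [0.5147, 0.2513, 0.1468]
orientation: [3.142, -0.0, 1.48]
force: [-0.4, 1.1, -2.8]
finger_gap: 0.0074
grip_force: 49.9
```

Call:
carry_out --pt "1 -0.1 0 0 0" --pt "1 -0.1 0 0 0" --pt "0 0 0 0 0"

```text
time_s: 12.15
tcp_pos: [0.5168, 0.251, 0.1469]
orientation: [3.141, -0.0, 1.48]
force: [-0.2, -0.4, -3.1]
finger_gap: 0.0072
grip_force: 49.9
```

Call:
carry_out --pt "1 -0.1 0 0 0" --pt "1 -0.1 0 0 0" --pt "0 0 0 0 0"

```text
time_s: 12.45
tcp_pos: [0.5188, 0.2509, 0.1469]
orientation: [3.141, -0.0, 1.48]
force: [0.8, -0.6, -2.9]
finger_gap: 0.0077
grip_force: 49.9
```

Call:
carry_out --pt "1 -0.1 0 0 0" --pt "1 -0.1 0 0 0" --pt "0 0 0 0 0"

```text
time_s: 12.75
tcp_pos: [0.5208, 0.2507, 0.1468]
orientation: [3.141, -0.0, 1.48]
force: [-0.4, 0.4, -2.5]
finger_gap: 0.0077
grip_force: 49.9
```

Call:
carry_out --pt "1 -0.1 0 0 0" --pt "1 -0.1 0 0 0" --pt "0 0 0 0 0"

```text
time_s: 13.05
tcp_pos: [0.5228, 0.2504, 0.1469]
orientation: [3.141, -0.0, 1.48]
force: [-1.3, -0.1, -3.4]
finger_gap: 0.0076
grip_force: 49.9
```

Call:
carry_out --pt "1 -0.1 0 0 0" --pt "1 -0.1 0 0 0" --pt "0 0 0 0 0"

```text
time_s: 13.35
tcp_pos: [0.5248, 0.2503, 0.1468]
orientation: [3.141, -0.0, 1.48]
force: [-0.1, -0.5, -3.3]
finger_gap: 0.0078
grip_force: 49.9
```

Call:
carry_out --pt "1 -0.1 0 0 0" --pt "0 0 0 0 0"

```text
time_s: 13.55
tcp_pos: [0.5257, 0.2501, 0.1469]
orientation: [3.142, -0.0, 1.48]
force: [-0.5, 0.6, -2.5]
finger_gap: 0.0073
grip_force: 49.9
```

Call:
carry_out --pt "1 -0.1 0 0 0" --pt "0 0 0 0 0"

```text
time_s: 13.75
tcp_pos: [0.5267, 0.25, 0.1468]
orientation: [3.141, 0.0, 1.48]
force: [-0.3, -0.0, -3.5]
finger_gap: 0.0073
grip_force: 49.9
```

Call:
carry_out --pt "1 -0.1 0 0 0" --pt "0 0 0 0 0"

```text
time_s: 13.95
tcp_pos: [0.5276, 0.25, 0.1468]
orientation: [-3.141, -0.0, 1.48]
force: [0.3, 0.4, -2.6]
finger_gap: 0.0074
grip_force: 49.9
```

```bash
python3 o.py
```

```text
13.95 [0.5276 0.25   0.1468] [ 0.3  0.4 -2.6] [-0.17 -0.02  0.04] 0.00741647513762234 49.92323577404022
```

Run:
```python
from h import *
snap('top','t6');snap('side','s6')
A=[cv2.imread(f'pics/{n}.png')[175:240,150:195] for n in('t0','t5','t6')]+[cv2.imread('pics/s6.png')[185:250,110:155],]
B=cv2.imread('pics/s0.png')[185:250,110:155]
up=lambda a,f:cv2.resize(np.clip(a.astype(float)*1.4,0,255).astype(np.uint8),None,fx=f,fy=f,interpolation=cv2.INTER_CUBIC)
m=np.vstack([np.hstack([up(a,4.6) for a in A[:3]]),np.hstack([up(B,4.6),up(A[3],4.6),np.zeros((299,207,3),np.uint8)])])
print(m.shape);cv2.imwrite('pics/c6.png',m)
```

```text
(598, 621, 3)
```

View pics/c6.png

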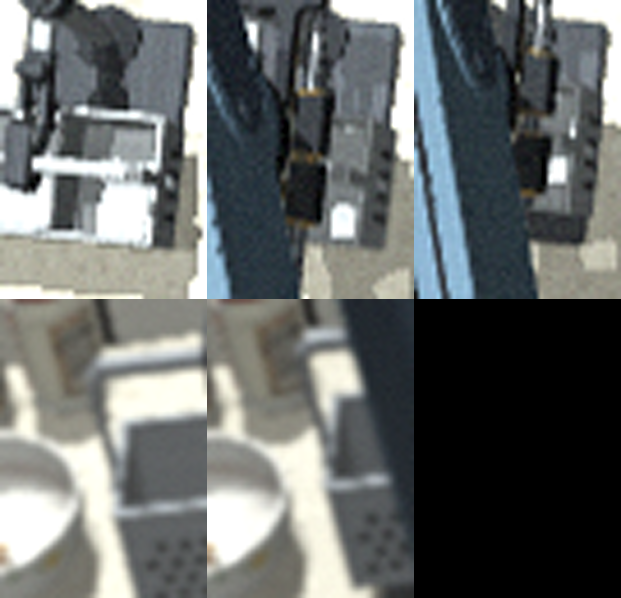

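The side crop shows the handle moved back with the gripper, its left end going from row 199 to row 194. The box is slightly tilted because it is held off-centre. There's no keeper contact yet, so I'll keep feeling for it.

Call:
carry_out --pt "1 -0.1 0 0 0" --pt "0 0 0 0 0" --squeeze 60

```text
time_s: 14.25
tcp_pos: [0.5282, 0.2499, 0.1468]
orientation: [-3.141, 0.0, 1.48]
force: [-2.3, 0.1, -3.1]
finger_gap: 0.0074
grip_force: 60.0
```

Call:
carry_out --pt "1 -0.1 0 0 0" --pt "0 0 0 0 0"

```text
time_s: 14.45
tcp_pos: [0.5295, 0.2498, 0.1469]
orientation: [-3.141, 0.0, 1.48]
force: [-2.3, -0.3, -2.4]
finger_gap: 0.0075
grip_force: 60.0
```

Call:
carry_out --pt "1 -0.1 0 0 0" --pt "0 0 0 0 0"

```text
time_s: 14.65
tcp_pos: [0.5305, 0.2497, 0.1469]
orientation: [-3.141, 0.0, 1.48]
force: [-3.0, 0.9, -3.6]
finger_gap: 0.0076
grip_force: 60.0
```

Call:
carry_out --pt "1 -0.1 0 0 0" --pt "0 0 0 0 0"

```text
time_s: 14.85
tcp_pos: [0.5315, 0.2496, 0.1469]
orientation: [-3.141, 0.0, 1.48]
force: [-2.8, -0.7, -1.3]
finger_gap: 0.0072
grip_force: 60.0
```

```bash
python3 o.py
```

```text
14.85 [0.5315 0.2496 0.1469] [-2.8 -0.7 -1.3] [-0.11  0.47  0.11] 0.007194724426186153 60.03609538078308
```

Keeper contact came at x≈0.528. I'll press on to about 6 N at the stop.

Call:
carry_out --pt "1 -0.1 0 0 0" --pt "0 0 0 0 0"

```text
time_s: 15.05
tcp_pos: [0.5326, 0.2495, 0.1469]
orientation: [-3.141, -0.0, 1.48]
force: [-3.3, 0.2, -1.3]
finger_gap: 0.0073
grip_force: 60.0
```

Call:
carry_out --pt "1 -0.1 0 0 0" --pt "0 0 0 0 0"

```text
time_s: 15.25
tcp_pos: [0.5337, 0.2493, 0.1469]
orientation: [-3.142, 0.0, 1.48]
force: [-4.1, -0.9, -1.8]
finger_gap: 0.0075
grip_force: 60.1
```

Call:
carry_out --pt "1 -0.1 0 0 0" --pt "0 0 0 0 0"

```text
time_s: 15.45
tcp_pos: [0.5346, 0.2493, 0.1468]
orientation: [-3.142, 0.0, 1.48]
force: [-3.7, 0.2, -1.6]
finger_gap: 0.0075
grip_force: 60.1
```

Call:
carry_out --pt "0.6 -0.1 0 0 0" --pt "0 0 0 0 0"

```text
time_s: 15.65
tcp_pos: [0.5351, 0.2492, 0.1468]
orientation: [-3.141, 0.0, 1.48]
force: [-3.9, 0.0, -1.3]
finger_gap: 0.007
grip_force: 60.1
```

Call:
carry_out --pt "1 -0.1 0 0 0" --pt "0 0 0 0 0"

```text
time_s: 15.85
tcp_pos: [0.5362, 0.2491, 0.1468]
orientation: [-3.141, 0.0, 1.48]
force: [-3.5, 0.7, -1.5]
finger_gap: 0.0076
grip_force: 60.1
```

Call:
carry_out --pt "1 -0.1 0 0 0" --pt "0 0 0 0 0"

```text
time_s: 16.05
tcp_pos: [0.5367, 0.249, 0.1466]
orientation: [-3.14, 0.0, 1.48]
force: [-5.0, 0.9, -0.9]
finger_gap: 0.0076
grip_force: 60.2
```

Call:
carry_out --pt "0.6 0 0 0 0" --pt "0 0 0 0 0"

```text
time_s: 16.25
tcp_pos: [0.5369, 0.249, 0.1466]
orientation: [-3.14, 0.0, 1.48]
force: [-6.2, -0.2, -1.1]
finger_gap: 0.0072
grip_force: 60.2
```

Call:
carry_out --pt "0 0 1.5 0 0" --pt "0 0 1.5 0 0" --pt "0 0 0 0 0"

```text
time_s: 16.55
tcp_pos: [0.5373, 0.2488, 0.1494]
orientation: [-3.14, 0.001, 1.48]
force: [-5.5, 0.0, -4.1]
finger_gap: 0.0073
grip_force: 60.1
```

Call:
carry_out --pt "0 0 1.5 0 0" --pt "0 0 1.5 0 0" --pt "0 0 0 0 0"

```text
time_s: 16.85
tcp_pos: [0.5381, 0.2489, 0.1531]
orientation: [3.141, -0.0, 1.48]
force: [-4.0, 0.3, -4.0]
finger_gap: 0.0074
grip_force: 60.1
```

Call:
carry_out --pt "0 0 1.5 0 0" --pt "0 0 1.5 0 0" --pt "0 0 0 0 0"

```text
time_s: 17.15
tcp_pos: [0.5383, 0.249, 0.1563]
orientation: [3.14, -0.0, 1.48]
force: [-3.6, 0.7, -3.9]
finger_gap: 0.007
grip_force: 60.0
```

Call:
carry_out --pt "0 0 1.5 0 0" --pt "0 0 1.5 0 0" --pt "0 0 0 0 0"

```text
time_s: 17.45
tcp_pos: [0.5381, 0.249, 0.1592]
orientation: [3.141, -0.0, 1.48]
force: [-2.6, -0.4, -3.3]
finger_gap: 0.0071
grip_force: 60.0
```

Call:
carry_out --pt "0 0 2 0 0" --pt "0 0 2 0 0" --pt "0 0 0 0 0"

```text
time_s: 17.75
tcp_pos: [0.5382, 0.249, 0.1634]
orientation: [3.141, -0.0, 1.48]
force: [-1.8, 0.3, -3.8]
finger_gap: 0.0069
grip_force: 60.0
```

Call:
carry_out --pt "0 0 2 0 0" --pt "0 0 2 0 0" --pt "0 0 0 0 0"

```text
time_s: 18.05
tcp_pos: [0.5382, 0.249, 0.1674]
orientation: [3.14, -0.0, 1.48]
force: [-2.9, -0.7, -3.2]
finger_gap: 0.007
grip_force: 60.0
```

Call:
carry_out --pt "0 0 2 0 0" --pt "0 0 2 0 0" --pt "0 0 0 0 0"

```text
time_s: 18.35
tcp_pos: [0.5388, 0.249, 0.1716]
orientation: [3.139, -0.001, 1.48]
force: [-0.2, 0.4, -3.1]
finger_gap: 0.0072
grip_force: 59.9
```

```bash
python3 o.py
python3 - <<'E'
from h import *
snap('side','s7');snap('top','t7')
E
```

```text
18.35 [0.5388 0.249  0.1716] [-0.2  0.4 -3.1] [-0.11 -0.04  0.02] 0.007212937096882067 59.91315007209778
```

Call:
carry_out --pt "-2 0.2 0 0 0" --pt "-2 0.2 0 0 0" --pt "-2 0.2 0 0 0" --pt "0 0 0 0 0"

```text
time_s: 18.85
tcp_pos: [0.5313, 0.2497, 0.1708]
orientation: [-3.141, 0.0, 1.48]
force: [0.5, 0.1, -3.9]
finger_gap: 0.0071
grip_force: 59.9
```

Call:
carry_out --pt "-3 0.3 0 0 0" --pt "-3 0.3 0 0 0" --pt "-3 0.3 0 0 0" --pt "0 0 0 0 0"

```text
time_s: 19.25
tcp_pos: [0.5222, 0.2506, 0.1709]
orientation: [-3.141, 0.0, 1.48]
force: [-0.5, -0.0, -3.6]
finger_gap: 0.0071
grip_force: 59.9
```

Call:
carry_out --pt "-3 0.3 0 0 0" --pt "-3 0.3 0 0 0" --pt "-3 0.3 0 0 0" --pt "0 0 0 0 0"

```text
time_s: 19.65
tcp_pos: [0.5132, 0.2514, 0.1709]
orientation: [-3.141, 0.0, 1.48]
force: [-0.3, -0.6, -3.5]
finger_gap: 0.0074
grip_force: 59.9
```

```bash
python3 o.py
```

```text
19.65 [0.5132 0.2514 0.1709] [-0.3 -0.6 -3.5] [-0.03 -0.06 -0.  ] 0.0073971855376859935 59.915741086006165
```

Free over the lip. I'll draw it fully out now.

Call:
carry_out --pt "-6 0.5 0 0 0" --pt "-6 0.5 0 0 0" --pt "-6 0.5 0 0 0" --pt "-6 0.5 0 0 0" --pt "0 0 0 0 0"

```text
time_s: 20.15
tcp_pos: [0.4886, 0.2535, 0.1709]
orientation: [-3.141, 0.0, 1.481]
force: [-0.3, -0.6, -3.4]
finger_gap: 0.0073
grip_force: 59.9
```

Call:
carry_out --pt "-8 0.7 0 0 0" --pt "-8 0.7 0 0 0" --pt "-8 0.7 0 0 0" --pt "-8 0.7 0 0 0" --pt "-8 0.7 0 0 0" --pt "-8 0.7 0 0 0" --pt "-8 0.7 0 0 0" --pt "-8 0.7 0 0 0" --pt "0 0 0 0 0"

```text
time_s: 21.05
tcp_pos: [0.4244, 0.2591, 0.1709]
orientation: [-3.141, 0.0, 1.481]
force: [0.8, -0.6, -3.3]
finger_gap: 0.0073
grip_force: 59.9
```

Call:
carry_out --pt "0 0 10 0 0" --pt "0 0 15 0 0" --pt "0 0 15 0 0" --pt "0 0 15 0 0" --pt "0 0 10 0 0" --pt "0 0 0 0 0" --pt "0 0 0 0 0"

```text
time_s: 21.75
tcp_pos: [0.4259, 0.2589, 0.2358]
orientation: [3.142, 0.0, 1.48]
force: [0.3, -0.2, -3.6]
finger_gap: 0.0073
grip_force: 59.9
```

Call:
carry_out --pt "0 -10 0 -0.6 0" --pt "0 -20 0 -0.6 0" --pt "0 -25 0 -0.6 0" --pt "5 -25 0 -0.6 0" --pt "12 -25 0 -0.6 0" --pt "15 -25 0 -0.6 0" --pt "15 -25 0 -0.6 0" --pt "15 -25 0 -0.6 0" --pt "12 -25 0 0 0" --pt "8 -20 0 0 0"

```text
time_s: 22.75
tcp_pos: [0.5079, 0.0317, 0.2349]
orientation: [-3.14, 0.001, 1.395]
force: [-0.5, -0.1, -3.6]
finger_gap: 0.0071
grip_force: 59.9
```

Call:
carry_out --pt "6 -15 -5 0 0" --pt "0 -8 -10 0 0" --pt "0 0 -10 0 0" --pt "0 0 -10 0 0" --pt "0 0 0 0 0" --pt "0 0 0 0 0"

```text
time_s: 23.35
tcp_pos: [0.5133, 0.0119, 0.2005]
orientation: [-3.141, -0.0, 1.398]
force: [0.1, -0.1, -2.5]
finger_gap: 0.007
grip_force: 59.9
```

```bash
python3 o.py
python3 - <<'E'
from h import *
snap('side','s8');snap('top','t8')
s=cv2.imread('pics/s8.png')[130:270,190:330];t=cv2.imread('pics/t8.png')[160:260,205:315]
m=np.zeros((560,800,3),np.uint8)
a=cv2.resize(s,None,fx=3.4,fy=4,interpolation=2);m[:a.shape[0],:a.shape[1]]=a
b=cv2.resize(t,None,fx=2.9,fy=2.9,interpolation=2);m[:b.shape[0],480:480+b.shape[1]]=b
s2=cv2.imread('pics/s8.png')[175:265,110:190];c=cv2.resize(s2,None,fx=2.8,fy=2.8,interpolation=2);m[300:300+c.shape[0],500:500+c.shape[1]]=c
cv2.imwrite('pics/c8.png',m)
E
```

```text
23.35 [0.5133 0.0119 0.2005] [ 0.1 -0.1 -2.5] [-0.1  -0.07 -0.05] 0.006987671897116058 59.91220951080322
```

View pics/c8.png

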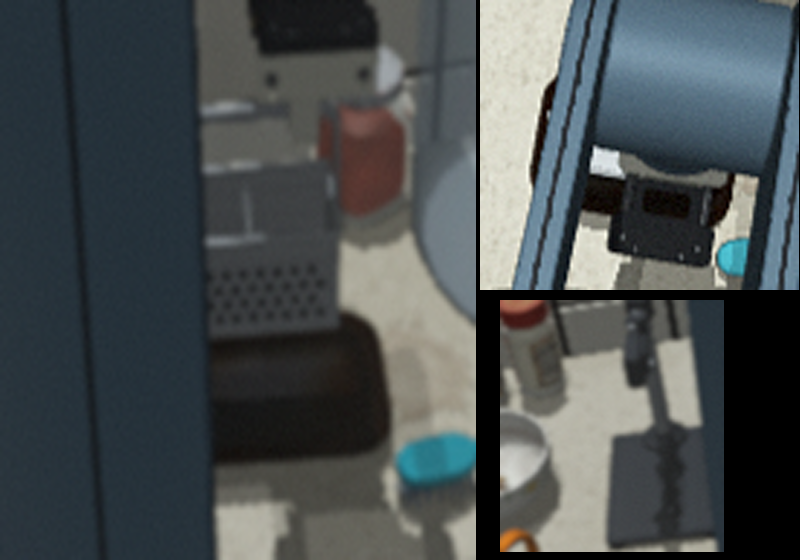

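The side view shows the caddy held above the tray: front rim corner at about (289,188), bottom corner at (289,212), bar around (262,158). It looks nearly level, and the hanger is empty. I'll fit its pose.

```bash
cat > fit2.py <<'E'
from h import *
from scipy.optimize import least_squares
from scipy.spatial.transform import Rotation as Ro
s=lambda x,y:np.array((190+x/3.4,130+y/4))
P=[((-.035,-.059,.072),s(338,233)),((-.035,-.059,0),s(338,328)),((.035,-.059,.072),s(326,163)),((0,-.063,.14),s(336,104))]
Ls=[((-.035,-.059,.072),(-.035,.059,.072),s(205,244)),((-.035,-.059,0),(-.035,.059,0),s(210,336)),((0,-.05,.135),(0,.05,.135),s(205,118)),((.035,-.059,.072),(.035,.059,.072),s(208,172))]
def w(p,q): return Ro.from_euler('xyz',[p[4],0,p[3]]).apply(q)+p[:3]
def f(p):
    r=[]
    for q,u in P: r+=list(proj('side',w(p,q))[0]-u)
    for a,b,u in Ls:
        A,B=proj('side',w(p,a))[0],proj('side',w(p,b))[0]; n=np.array([-(B-A)[1],(B-A)[0]])/np.linalg.norm(B-A); r.append(n@(u-A))
    return np.array(r)
r=least_squares(f,[.52,.043,.08,-.17,0],loss='soft_l1');print(r.x.round(4),f(r.x).round(1))
for z in(.0675,.0955):
    r=least_squares(lambda p:f([p[0],p[1],z,p[2],p[3]]),[.52,.043,-.17,0],loss='soft_l1');print(z,r.x.round(4),r.cost)
E
python3 fit2.py
```

```text
[ 0.5408  0.0391  0.0753 -0.1891 -0.0217] [-0.4  0.3 -0.3 -0.3  0.3 -0.2  0.3 -0.3  0.1  0.2  0.5 -0.2]
0.0675 [ 0.5502  0.0361 -0.1873 -0.0219] 0.6955890414492272
0.0955 [ 0.5163  0.0466 -0.1865 -0.0227] 1.7730783482051709
```

Call:
carry_out --pt "1 -2 -5 0.6 0" --pt "0 0 -10 0 0" --pt "0 0 -10 0 0" --pt "0 0 -10 0 0" --pt "0 0 -10 0 0" --pt "0 0 -5 0 0" --pt "0 0 -3 0 0" --pt "0 0 0 0 0"

```text
time_s: 24.25
tcp_pos: [0.5146, 0.009, 0.1474]
orientation: [-3.141, -0.0, 1.407]
force: [-0.4, 0.6, -2.7]
finger_gap: 0.0073
grip_force: 59.9
```

Call:
carry_out --pt "0 0 -2 0 0" --pt "0 0 -2 0 0" --pt "0 0 -2 0 0" --pt "0 0 -2 0 0" --pt "0 0 -1 0 0" --pt "0 0 0 0 0"

```text
time_s: 24.85
tcp_pos: [0.5147, 0.009, 0.1387]
orientation: [-3.141, -0.0, 1.407]
force: [0.2, 0.1, -3.0]
finger_gap: 0.0072
grip_force: 59.9
```

Call:
carry_out --pt "0 0 -2 0 0" --pt "0 0 -2 0 0" --pt "0 0 -2 0 0" --pt "0 0 -2 0 0" --pt "0 0 -1 0 0" --pt "0 0 0 0 0"

```text
time_s: 25.45
tcp_pos: [0.5147, 0.009, 0.1296]
orientation: [-3.141, -0.0, 1.407]
force: [-0.9, -0.4, -2.4]
finger_gap: 0.0074
grip_force: 59.9
```

Call:
carry_out --pt "0 0 -2 0 0" --pt "0 0 -2 0 0" --pt "0 0 -2 0 0" --pt "0 0 -2 0 0" --pt "0 0 -1 0 0" --pt "0 0 0 0 0"

```text
time_s: 26.05
tcp_pos: [0.5146, 0.009, 0.1206]
orientation: [-3.141, 0.0, 1.407]
force: [0.9, -0.2, -2.4]
finger_gap: 0.0076
grip_force: 59.9
```

Call:
carry_out --pt "0 0 -1.5 0 0" --pt "0 0 -1.5 0 0" --pt "0 0 -1 0 0" --pt "0 0 0 0 0"

```text
time_s: 26.45
tcp_pos: [0.5146, 0.009, 0.1167]
orientation: [-3.141, -0.0, 1.407]
force: [0.0, -0.1, -3.2]
finger_gap: 0.0076
grip_force: 59.9
```

Call:
carry_out --pt "0 0 -1 0 0" --pt "0 0 -1 0 0" --pt "0 0 -1 0 0" --pt "0 0 0 0 0"

```text
time_s: 26.85
tcp_pos: [0.5147, 0.009, 0.1137]
orientation: [-3.141, -0.0, 1.407]
force: [-0.3, 0.1, -2.5]
finger_gap: 0.0076
grip_force: 59.9
```

Call:
carry_out --pt "0 0 -1 0 0" --pt "0 0 -1 0 0" --pt "0 0 0 0 0"

```text
time_s: 27.15
tcp_pos: [0.5147, 0.009, 0.1117]
orientation: [-3.141, 0.0, 1.407]
force: [0.1, -0.7, -4.0]
finger_gap: 0.0072
grip_force: 59.9
```

Call:
carry_out --pt "0 0 -1 0 0" --pt "0 0 -1 0 0" --pt "0 0 0 0 0"

```text
time_s: 27.45
tcp_pos: [0.5148, 0.009, 0.1098]
orientation: [-3.142, 0.0, 1.407]
force: [-0.1, -0.4, -3.7]
finger_gap: 0.007
grip_force: 59.9
```

Call:
carry_out --pt "0 0 -1 0 0" --pt "0 0 0 0 0"

```text
time_s: 27.65
tcp_pos: [0.5152, 0.0087, 0.1091]
orientation: [3.141, 0.0, 1.407]
force: [0.2, -1.9, -0.8]
finger_gap: 0.0072
grip_force: 59.9
```

Call:
carry_out --pt "0 0 -1 0 0" --pt "0 0 0 0 0"

```text
time_s: 27.85
tcp_pos: [0.5154, 0.0084, 0.1085]
orientation: [3.14, 0.001, 1.407]
force: [0.2, -3.1, 3.7]
finger_gap: 0.0071
grip_force: 59.9
```

Contact on the tray floor came at TCP 0.109, exactly as computed. I'll ease the squeeze so it settles, then open.

Call:
carry_out --pt "0 0 0 0 0" --pt "0 0 0 0 0" --pt "0 0 0 0 0" --squeeze 8

```text
time_s: 28.15
tcp_pos: [0.5155, 0.0085, 0.1084]
orientation: [3.14, 0.001, 1.407]
force: [0.4, -4.7, 5.7]
finger_gap: 0.0079
grip_force: 8.0
```

Call:
carry_out --pt "0 0 0 0 0" --pt "0 0 -0.5 0 0" --pt "0 0 0 0 0" --squeeze 3

```text
time_s: 28.45
tcp_pos: [0.5152, 0.0094, 0.1075]
orientation: [3.141, -0.001, 1.407]
force: [1.8, -1.1, 4.8]
finger_gap: 0.0078
grip_force: 3.0
```

Call:
carry_out --pt "0 0 0 0 0.15" --pt "0 0 0 0 0.2" --pt "0 0 0 0 0.3" --pt "0 0 0 0 0.4" --pt "0 0 0 0 0.4" --pt "0 0 0 0 0.4"

```text
time_s: 29.05
tcp_pos: [0.5146, 0.009, 0.1072]
orientation: [-3.141, -0.0, 1.407]
force: [0.1, -0.2, 0.3]
finger_gap: 0.0369
grip_force: 0.0
```

Released with zero force. Next I'll rise slowly, then retreat up and back.

Call:
carry_out --pt "0 0 5 0 0.4" --pt "0 0 10 0 0.4" --pt "0 0 15 0 0.4" --pt "0 0 20 0 0.4" --pt "0 0 25 0 0.4" --pt "0 0 25 0 0.4" --pt "0 0 25 0 0.4" --pt "0 0 25 0 0.4" --pt "0 0 0 0 0.4"

```text
time_s: 29.95
tcp_pos: [0.5169, 0.0086, 0.262]
orientation: [3.133, 0.0, 1.407]
force: [0.2, 0.4, 0.3]
finger_gap: 0.0377
grip_force: 0.0
```

Call:
carry_out --pt "-20 -10 0 0 0.4" --pt "-20 -20 0 0 0.4" --pt "-20 -20 0 0 0.4" --pt "-20 -20 0 0 0.4" --pt "-20 -20 0 0 0.4" --pt "-20 -20 0 0 0.4" --pt "-20 -20 0 0 0.4" --pt "-20 -20 0 0 0.4" --pt "-20 -20 0 0 0.4" --pt "-10 -10 0 0 0.4"

```text
time_s: 30.95
tcp_pos: [0.3232, -0.1719, 0.257]
orientation: [-3.141, 0.0, 1.405]
force: [-0.2, -0.4, -0.0]
finger_gap: 0.0375
grip_force: 0.0
```

Call:
carry_out --pt "0 -25 0 0 0.4" --pt "0 -25 0 0 0.4" --pt "0 -25 0 0 0.4" --pt "0 -25 0 0 0.4" --pt "0 0 0 0 0.4"

```text
time_s: 31.45
tcp_pos: [0.3244, -0.2732, 0.2567]
orientation: [-3.141, 0.0, 1.404]
force: [0.3, 0.5, -0.5]
finger_gap: 0.0369
grip_force: 0.0
```

```bash
python3 o.py
python3 - <<'E'
from h import *
from scipy.optimize import minimize
snap('top','t9');snap('side','s9')
im=cv2.imread('pics/t9.png');g=im.mean(2)
print('top ascii rows 176-244, cols 214-304')
for r in range(178,246,2): print(r,''.join('#' if v<60 else '+' if v<110 else '.' if v<150 else ' ' for v in g[r,214:306]))
# tray outline again (rim outer), hull of dark+caddy
m=np.zeros(g.shape,np.uint8);m[170:250,212:305]=(im[170:250,212:305].max(2)<95)*255
c=max(cv2.findContours(m,0,2)[0],key=cv2.contourArea)
W=np.array([onz('top',a[0],.02)[:2] for a in cv2.convexHull(c)]);print(cv2.minAreaRect((W*1000).astype(np.float32)))
E
```

```text
31.45 [ 0.3244 -0.2732  0.2567] [ 0.3  0.5 -0.5] [-0.02 -0.03 -0.03] 0.036921856927590445 0.0
top ascii rows 176-244, cols 214-304
178                                                                                             
180                                                                                             
182                                                                                             
184                       +....                                                                 
186                  +###################..                                                     
188                +#################################+..                                        
190              .###############################################+...                           
192              ##########     .+###########################################+                  
194             +########## +##+++.    .     ++##################################+              
196             +#########+ ++++++#+++######++.    .. .  ++########################             
[... 1729 characters left out ...]
#+               
234                             ...++++++++####################################+                
236                                         ...++++++++######################+                  
238                                                  ......++++++########+++                    
240                                                              ........                       
242                                                                                ...........  
244                                                                           ++.             ..
((519.1948852539062, 43.2082633972168), (190.60366821289062, 131.23736572265625), 79.90149688720703)
```

Run:
```python
from h import *
from scipy.optimize import least_squares
C=[((.035,.059),(237,191.5)),((.035,-.059),(283.5,198.5)),((-.035,-.059),(280.5,226)),((-.035,.059),(233,219.5))]
w=lambda p,q:np.r_[p[0]+np.cos(p[2])*q[0]-np.sin(p[2])*q[1],p[1]+np.sin(p[2])*q[0]+np.cos(p[2])*q[1],.076]
f=lambda p:np.concatenate([proj('top',w(p,q))[0]-u for q,u in C])
r=least_squares(f,[.52,.04,-.17]);print(r.x,f(r.x).round(1))
```

```text
[ 0.521864    0.04241862 -0.14766962] [ 0.9  1.  -0.7  0.2 -1.3 -0.7  1.1 -0.5]
```

The caddy stands in the tray with its centre within about 3 mm and 1.5° of the tray's, and the tray has not moved.

```bash
python3 -c "
from cell import order; print(order.hand_in())"
```

```text
the job is handed in; nothing more can be done
None
```

The caddy is off the hook and standing upright in the middle of the drip tray, about 3 mm and 1.5° from exact by the last top view; it was released and the job handed in at about 31.5 s, with the peak keeper push at about 6 N.

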